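# Clamp the blue mounted sample in the screw press

## Robot

A 6-joint arm with a two-finger parallel gripper is mounted at the origin on the work surface. World frame = base frame: x ahead of the robot, y to its left, z up, the work surface at z = 0. Lengths are in m, angles in rad, forces in N, time in s.
With the tool pointing down it reaches from about 0.35 to 0.775 m from the base axis. Payload 5.5 kg.
Tool frame: the origin (TCP) lies on the mounting face of the last link; the fingertips stand 173 mm ahead of it and the grasp point (between the pads) lies 155 mm ahead of it; z points along the fingers, y is the direction in which the jaws open and shut (so a half turn about z gives the same grasp; the last joint's range is limited). The gripper opens to 85 mm and grips with 20 to 120 N. Pads are 22 mm wide; open, the fingers measure 114 mm over their backs; the gripper's body (76 mm by 85 mm) begins 54 mm behind the grasp point. The pads swing forward as they close: fully open they stand 13 mm farther back than shut.
Start: joints at [-0.14, 0.313, 0.046, 1.304, 0, 1.431], TCP at [0.575, -0, 0.405] pointing down, gripper open.
Joint ranges: [-2.76, 2.76], [-0.86, 1.69], [-1.03, 1.26], [-2.2, 2.34], [-1.47, 1.5], [-3.14, 3.14]. Speed limits (rad/s): [2.57, 2.57, 3.14, 3.14, 3.14, 3.14].

## Interface

Orientations are given as a unit quaternion [w, x, y, z].
In Python, from workcell import get_state, eyes, env gives the robot as it stands. The module is installed in compiled form; this text tells all that it offers.
- The arm moves only by the tool carry_out, never from a script. Its argument "motion" is a list of rows, each an object of numbers: "jaw": the opening, from -1 (shut) to 1 (fully open); "tx", "ty", "tz": the shift along the tool's x, y, z in cm; "wx", "wy", "wz": the turn, a rotation vector about the tool's x, y, z in degrees. In form: [{"jaw": .., "tx": .., "ty": .., "tz": .., "wx": .., "wy": .., "wz": ..}, ...]. A call has 1 to 20 rows; each row shifts and turns the commanded pose from where the row before left it, along the tool's axes as they then stand; what a row does not reach is not made up. A row lasts 1/8 s, in which the tool goes at most 62.5 mm and 10.7 degrees, less where a joint would pass 70% of its speed; a pose out of reach is approached as far as the arm can. A call with a gripper value outside its range is refused whole. The fingers move at their own pace and stop on an object; "force" is the grip in N (left out, the last holds). Time passes only in rows, so rows that do not move let the fingers close. It gives the time, the measured TCP pose, the force and the opening at its end, in the units of the state.
- get_state(): the state, without advancing time (a new reading comes with each control period).
- eyes.read_camera(name): name is "scene" or "side" or "wrist"; returns the picture (384x512x3 uint8, blue, green, red); there is no depth.
- eyes.calibration(name): a dict with "K" (3x3 intrinsics, pixels), "k1" (the pictures are not rectified: a ray, as slopes to the right and down, at radius r is drawn at 1 + k1 r^2 times it, then the intrinsics apply), "camera_from_world" (4x4, takes a point from world to camera coordinates). Camera axes: x right, y up, looking along -z (the intrinsics and any distortion apply to the point x, -y, -z); pixel columns grow to the right and rows downward; lengths in m; the calibration is good to about 2 mm. A picture is of the moment at which its call begins: read the wrist's pose just before it. calibration takes no time and is no camera call; for the wrist camera it gives the pose at the moment of the call.
- env.hand_in(): hands the job in, once; it reports no verdict.
The state is a dict: "clock": time; "joint_pos": joint angles; "qvel": joint speeds; "tau": joint torques, N m; "tcp_pos": TCP position; "orientation": TCP orientation; "wrist_force": force on the tool from outside, world axes, zero at the start; "ft_torque": the same for the moment, N m; "finger_gap": finger opening in m.
Only numpy, scipy, OpenCV 4.12 (cv2) and the standard library are available. Lean on these libraries where they do the work, as an engineer would, in place of code of your own. Each camera call takes 0.05 s, during which the arm holds its last target.

## Task

Two small screw presses stand on the microscopy bench. On the one that holds the blue sample, turn the black bar knob clockwise until the orange tab springs out of the press's nose, which shows that the sample is clamped at the set force, then stop there, without overtightening, and let go. Leave the press with the red sample as it is.

Things in the scene. Friction and masses are not known exactly. Their poses are not given: they have to be found in the camera images.
- press_grip (a point): Centre of the black bar knob on the press with the BLUE disc (50 mm wide): on its upright turning axis, 119 mm above the table. Bar: 50 mm long (x axis, turns with it), 10 thick (y), 30 tall (z); only turns, never rises. A 12 mm spindle, 14 mm high, carries it over the pale arm, whose flat top lies 29 mm below this point. Arm: 30 mm wide, from a column near the robot to a nose 30 mm past the axis.
- press_screw (a joint): Screw angle of that press, rad, growing clockwise from above: 0 bar along the arm, 1.57 square across it. Starts at 0 to 0.45. The brass foot sinks 4 mm per rad, meets the blue sample at about 0.5; the tab springs out at about 1.1 to 1.2; beyond 1.75 (bar past square) is overtight. Takes about 0.15 N m; stays where it is left.
- press_tab (a joint): How far the orange tab (20 mm wide, 9 high) stands out of the black slot in the nose of that press's arm, m: 0 hidden inside, 0.018 fully out. 76 mm above the table, pointing away from the column. It springs out by itself and stays out.
- spare_bar_end (a point): End of the bar knob of the other, equal press, with the RED disc: 25 mm from its turning axis, 119 mm above the table; x axis outwards along the bar. Not to be turned.
Things that resemble listed ones, but are neither listed nor needed, are in the scene too. Leave any pink look-alike of the part that bears press_grip alone.

How it is judged:
At the end, for the whole second after the job is handed in: The orange tab of the press with the blue sample stands out by more than 12 mm, its screw is at rest and still tight, between 1.0 and 1.75 rad, and the other press's knob has not been turned (value of joint press_tab above 0.012 m and value of joint press_screw between 1 and 1.75 rad and velocity of joint press_screw between -0.1 and 0.1 rad/s); the robot touches nothing.
It fails at once if the press with the blue sample is overtightened (screw beyond 1.75 rad) (value of joint press_screw above 1.75 rad).
It fails at once if the knob of the press with the red sample is turned (bar end moved by more than 8 mm, about 18 degrees) (distance of spare_bar_end from where it was at the start of the episode above 0.008 m).
It also fails if it takes over 32 s, if anything falls off the work surface, if the arm or the gripper's body presses on something with over 40 N, if the wrist force passes 120 N, or if a joint passes its speed limit or range.

## Working session

There is one attempt and no reset: what is moved stays moved. The work goes in short steps, Python scripts to look and compute and a tool call to move; the robot and the scene stay as the last step left them, time stands still between calls to the robot, and variables do not carry over. Pictures are saved under pics/ and viewed, and the job is handed in when it is done.

Besides the shell and the picture viewer there is one more tool, called as name(argument=value, ...) on one line, values as JSON. carry_out: Moves the arm, as the interface text tells. Its arguments: {"type":"object","properties":{"motion":{"type":"array"},"force":{"type":"number"}},"required":["motion"]}

```bash
mkdir -p pics; python3 - <<'E'
from workcell import get_state, eyes, env
import cv2
print(get_state())
for n in ("scene","side","wrist"):
    c=eyes.calibration(n); print(n,c)
    cv2.imwrite(f"pics/{n}0.png",eyes.read_camera(n))
E
```

```text
{'clock': 0.0, 'joint_pos': array([-1.39598100e-01,  3.13969209e-01,  4.49718273e-02,  1.30362813e+00,
        9.16453346e-06,  1.43116380e+00]), 'qvel': array([-4.23446091e-04,  1.12421306e-03, -3.19806801e-05,  2.15633776e-04,
       -1.29276902e-03,  7.35712708e-04]), 'tau': array([-2.90074182e-03, -4.80629075e+01,  2.98531097e+01,  1.95313990e-02,
       -3.83516899e-04, -4.27451073e-05]), 'tcp_pos': array([5.74787523e-01, 2.24932844e-05, 4.03823427e-01]), 'orientation': array([-7.33178588e-04,  7.07094318e-01,  7.07118652e-01, -5.46764708e-04]), 'wrist_force': array([-0.65666113, -0.38722687,  0.15385473]), 'ft_torque': array([0.03828572, 0.00557306, 0.0335    ]), 'finger_gap': 0.08530902789478452}
scene {'K': array([[419.44512236,   0.        , 253.31062206],
       [  0.        , 419.44512236, 192.30159411],
       [  0.        ,   0.        ,   1.        ]]), 'k1': -0.09788886431878932, 'camera_from_world': array([[ 0.7560461 ,  0.65439803,  0.01255011, -0.36365785],
       [-0.47801986,  0.53897007,  0.69354761,  0.1507329 ],
       [ 0.44709205, -0.53035317,  0.72030147, -0
[... 393 characters left out ...]
6 , -0.11996747],
       [-0.21454518,  0.80888018,  0.54743331, -0.69303323],
       [ 0.        ,  0.        ,  0.        ,  1.        ]])}
wrist {'K': array([[274.92934438,   0.        , 258.69616935],
       [  0.        , 274.92934438, 191.80921572],
       [  0.        ,   0.        ,   1.        ]]), 'k1': -0.005754511264193572, 'camera_from_world': array([[ 9.99998054e-01, -1.28540619e-04, -1.96838127e-03,
        -5.74891979e-01],
       [-4.19168929e-04,  9.61237310e-01, -2.75722067e-01,
         3.51908309e-02],
       [ 1.92752300e-03,  2.75722356e-01,  9.61235386e-01,
        -3.78488302e-01],
       [ 0.00000000e+00,  0.00000000e+00,  0.00000000e+00,
         1.00000000e+00]])}
```

View pics/scene0.png

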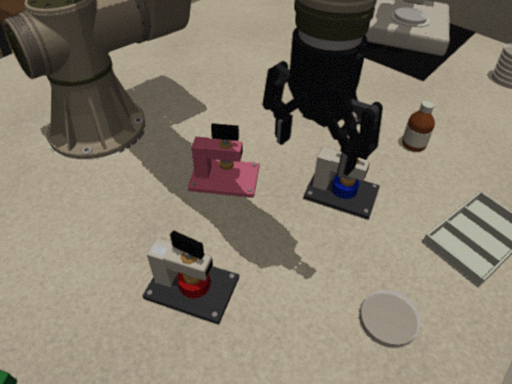

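View pics/side0.png

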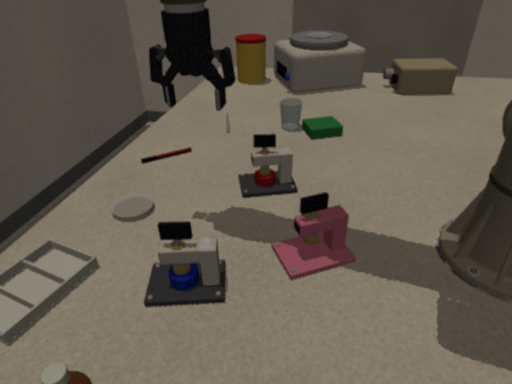

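View pics/wrist0.png

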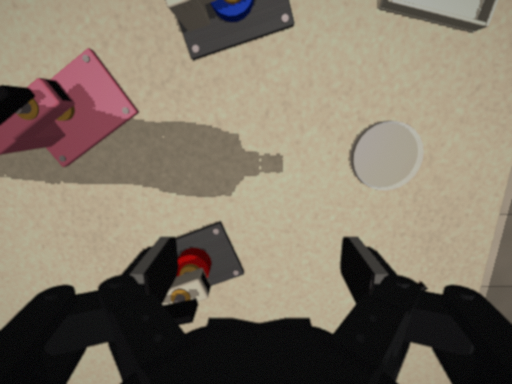

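```bash
cat > h.py <<'E'
import numpy as np,cv2
def ray(c,u,v):
    K=c["K"];k=c["k1"]
    a=np.array([(u-K[0,2])/K[0,0],(v-K[1,2])/K[1,1]]);s=a.copy()
    for _ in range(30): s=a/(1+k*(s@s))
    M=c["camera_from_world"];R=M[:3,:3];o=-R.T@M[:3,3]
    return o,R.T@np.array([s[0],-s[1],-1.])
def atz(c,u,v,z):
    o,d=ray(c,u,v);return o+d*(z-o[2])/d[2]
def proj(c,p):
    M=c["camera_from_world"];q=M[:3,:3]@np.asarray(p)+M[:3,3]
    s=np.array([q[0],-q[1]])/-q[2];s=s*(1+c["k1"]*(s@s))
    return s*c["K"][0,0]+c["K"][:2,2]
E
python3 - <<'E'
import cv2
a=cv2.imread("pics/side0.png")[205:315,130:240];cv2.imwrite("pics/sc.png",cv2.resize(a,None,fx=5.4,fy=5.4,interpolation=cv2.INTER_CUBIC))
a=cv2.imread("pics/scene0.png")[130:230,290:400];cv2.imwrite("pics/cc.png",cv2.resize(a,None,fx=6,fy=6,interpolation=cv2.INTER_CUBIC))
E
```

```text
(no output)
```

View pics/sc.png

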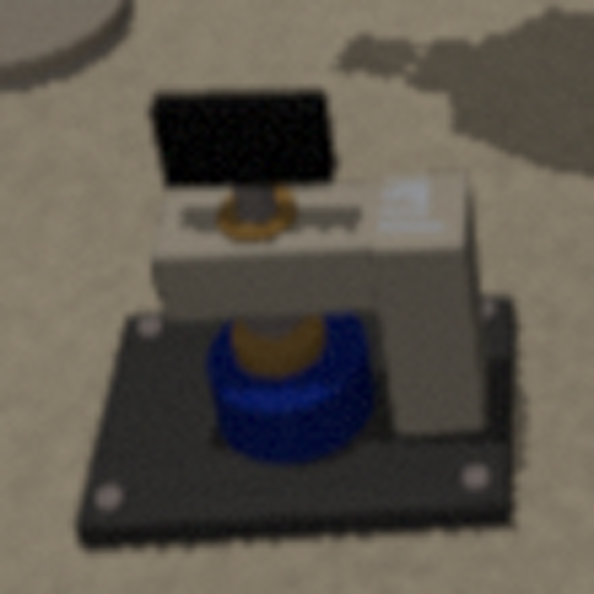

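View pics/cc.png

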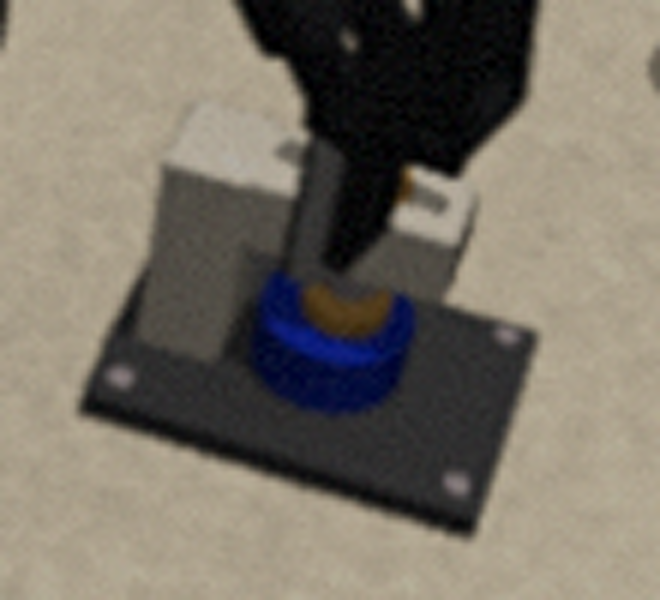

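```bash
python3 - <<'E'
from workcell import eyes
from h import *
c=eyes.calibration("side")
f=lambda x,y:(130+x/5.4-.4,205+y/5.4-.4)
print("knob",atz(c,*f(245,138),.119))
print("armtop",[atz(c,*f(*p),.09)[:2].round(4) for p in [(157,255),(462,245),(463,172)]])
print("spindle/arm",atz(c,*f(257,222),.09))
w=eyes.calibration("wrist");M=w["camera_from_world"];print("wcam",-M[:3,:3].T@M[:3,3])
E
```

```text
knob [0.54411203 0.19706194 0.119     ]
armtop [array([0.5656, 0.2197]), array([0.481 , 0.1963]), array([0.4913, 0.1655])]
spindle/arm [0.54312428 0.20020293 0.09      ]
wcam [0.5756758  0.07045134 0.3725001 ]
```

carry_out(motion=[{"tx": 4.5,"ty": -0.8,"jaw": 1},{"tx": 4.5,"ty": -0.8},{"tx": 4.5,"ty": -0.8},{"tx": 4.5,"ty": -0.8},{},{},{}])

```text
invalid input at $.motion[0]: expected keys jaw, tx, ty, tz, wx, wy, wz
```

```bash
python3 - <<'E'
from workcell import get_state, eyes, env
import cv2,pickle
s=get_state();print(s["clock"],s["tcp_pos"],s["joint_pos"])
c=eyes.calibration("wrist");im=eyes.read_camera("wrist");cv2.imwrite("pics/w1.png",im)
pickle.dump(c,open("w1.pkl","wb"))
a=im[80:280,150:370];cv2.imwrite("pics/w1c.png",cv2.resize(a,None,fx=3,fy=3,interpolation=cv2.INTER_CUBIC))
im=eyes.read_camera("scene");cv2.imwrite("pics/s1.png",im)
E
```

```text
0.15 [5.74849532e-01 1.94006988e-06 4.04020251e-01] [-1.39616031e-01  3.13815325e-01  4.52388205e-02  1.30361670e+00
 -2.80512922e-06  1.43123576e+00]
```

View pics/w1c.png

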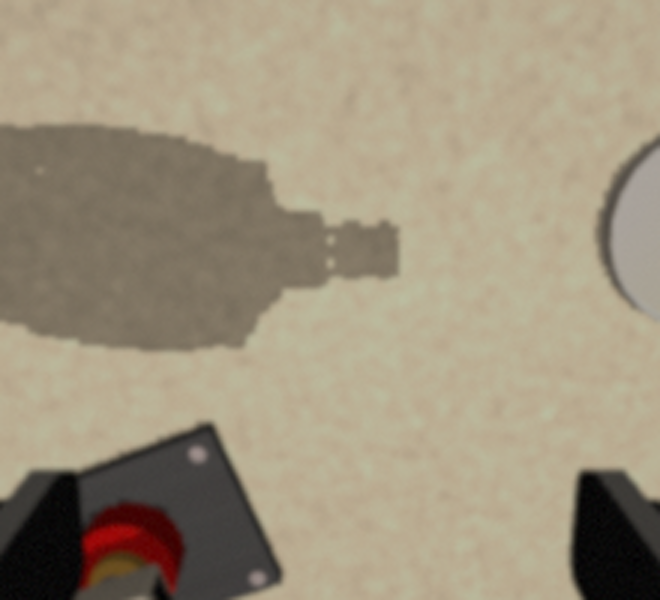

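carry_out(motion=[{"jaw": 1,"tx": 4.5,"ty": -0.8,"tz": 0,"wx": 0,"wy": 0,"wz": 0},{"jaw": 1,"tx": 4.5,"ty": -0.8,"tz": 0,"wx": 0,"wy": 0,"wz": 0},{"jaw": 1,"tx": 4.5,"ty": -0.8,"tz": 0,"wx": 0,"wy": 0,"wz": 0},{"jaw": 1,"tx": 4.5,"ty": -0.8,"tz": 0,"wx": 0,"wy": 0,"wz": 0},{"jaw": 1,"tx": 0,"ty": 0,"tz": 0,"wx": 0,"wy": 0,"wz": 0},{"jaw": 1,"tx": 0,"ty": 0,"tz": 0,"wx": 0,"wy": 0,"wz": 0},{"jaw": 1,"tx": 0,"ty": 0,"tz": 0,"wx": 0,"wy": 0,"wz": 0}])

```text
clock: 1.12
tcp_pos: [0.5433, 0.1789, 0.4046]
orientation: [0.0, 0.708, 0.707, -0.0]
wrist_force: [0.1, 0.3, -0.2]
finger_gap: 0.0853
```

```bash
python3 - <<'E'
from workcell import get_state, eyes, env
import cv2,pickle
s=get_state();print(s["clock"],s["tcp_pos"],s["joint_pos"])
c=eyes.calibration("wrist");im=eyes.read_camera("wrist");cv2.imwrite("pics/w2.png",im)
pickle.dump(c,open("w2.pkl","wb"))
a=im[80:280,150:370];cv2.imwrite("pics/w2c.png",cv2.resize(a,None,fx=3,fy=3,interpolation=cv2.INTER_CUBIC))
im=eyes.read_camera("scene");cv2.imwrite("pics/s2.png",im)
E
```

```text
1.125 [0.54333238 0.17894717 0.40464254] [ 1.77922231e-01  3.07444178e-01  3.79222859e-02  1.30129433e+00
 -3.11076287e-04  1.75027336e+00]
```

View pics/w2c.png

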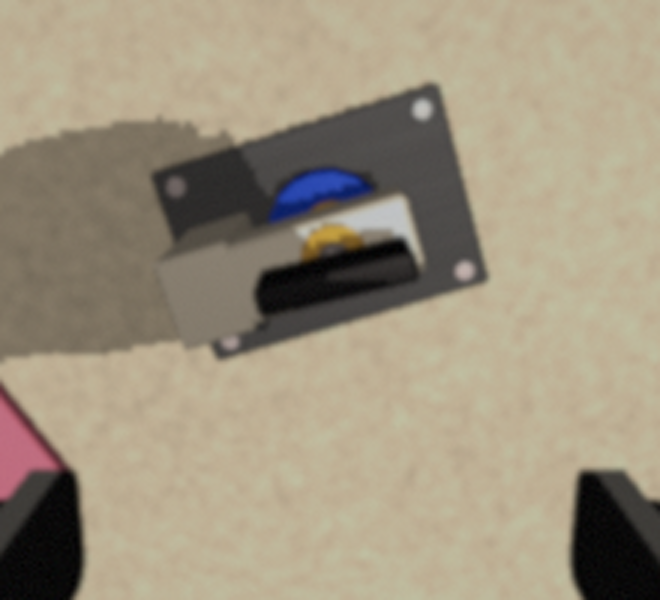

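View pics/s2.png

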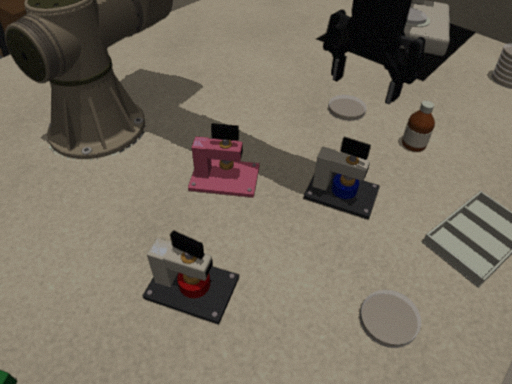

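```bash
cat > fit.py <<'E'
from workcell import eyes
from h import *
import pickle
from scipy.optimize import minimize
cs={"w":pickle.load(open("w2.pkl","rb")),"s":eyes.calibration("scene"),"d":eyes.calibration("side")}
ims={"w":"w2","s":"s2","d":"side0"}
win={"w":(230,155,295,190),"s":(335,132,375,165),"d":(152,215,200,245)}
S=8
obs={}
for k in cs:
    u0,v0,u1,v1=win[k]
    a=cv2.imread(f"pics/{ims[k]}.png")[v0:v1,u0:u1]
    a=cv2.resize(a,None,fx=S,fy=S,interpolation=cv2.INTER_CUBIC)
    m=(a.max(2)<58).astype(np.uint8)
    n,l,st,_=cv2.connectedComponentsWithStats(m); i=1+st[1:,4].argmax(); obs[k]=(l==i).astype(np.uint8)
    cv2.imwrite(f"pics/m_{k}.png",obs[k]*255)
def rend(k,p,sh=(0,0)):
    x,y,t=p; u0,v0,u1,v1=win[k]
    P=[]
    for a in(-.025,.025):
        for b in(-.005,.005):
            for z in(.104,.134):
                P.append(proj(cs[k],[x+a*np.cos(t)-b*np.sin(t),y+a*np.sin(t)+b*np.cos(t),z]))
    P=(np.array(P)+.5-[u0,v0])*S
    h=cv2.convexHull(P.astype(np.float32)).astype(int)
    m=np.zeros(obs[k].shape,np.uint8);cv2.fillConvexPoly(m,h,1);return m
def iou(k,p):
    m=rend(k,p);o=obs[k];return (m&o).sum()/(m|o).sum()
def run(ks):
    best=None
    for d in(0,8,16,24):
        f=lambda q:-sum(iou(k,[q[0]/100,q[1]/100,q[2]/10]) for k in ks)
        r=minimize(f,[54.4,19.7,np.radians(d)*10],method="Nelder-Mead",options=dict(initial_simplex=np.array([54.4,19.7,np.radians(d)*10])+np.array([[0,0,0],[.6,0,0],[0,.6,0],[0,0,1]])))
        if best is None or r.fun<best.fun: best=r
    p=[best.x[0]/100,best.x[1]/100,best.x[2]/10]
    print(ks,p[:2],np.degrees(p[2]),[round(iou(k,p),3) for k in cs]);return p
p=run("wsd");run("w");run("s");run("d")
out=[]
for k in cs:
    u0,v0,u1,v1=win[k];a=cv2.resize(cv2.imread(f"pics/{ims[k]}.png")[v0:v1,u0:u1],None,fx=S,fy=S)
    cn,_=cv2.findContours(rend(k,p),0,2);cv2.drawContours(a,cn,-1,(0,255,0),1)
    cn,_=cv2.findContours(obs[k],0,2);cv2.drawContours(a,cn,-1,(0,0,255),1)
    b=np.zeros((285,520,3),np.uint8);b[:a.shape[0],:a.shape[1]]=a[:285,:520];out.append(cv2.resize(b,None,fx=.7,fy=.7))
cv2.imwrite("pics/fit.png",np.vstack(out))
# arm direction
w=cs["w"]
f=lambda x,y:(150+x/3-.33,80+y/3-.33)
q=[atz(w,*f(*a),.006)[:2] for a in[(175,187),(422,110),(465,271),(230,343)]]
print("screws",np.round(q,4))
for i,j in((0,1),(3,2)): d=q[j]-q[i];print(np.degrees(np.arctan2(d[1],d[0])),np.hypot(*d))
E
python3 fit.py
```

```text
wsd [np.float64(0.5460942044242669), np.float64(0.19616559864686814)] 15.58018067169217 [np.float64(0.864), np.float64(0.809), np.float64(0.79)]
w [np.float64(0.5465218899160128), np.float64(0.19597898168233452)] 15.964645405164717 [np.float64(0.866), np.float64(0.806), np.float64(0.783)]
s [np.float64(0.5462491359577075), np.float64(0.19376696154888315)] 14.222898910845936 [np.float64(0.742), np.float64(0.822), np.float64(0.739)]
d [np.float64(0.5435662610448526), np.float64(0.1987173998236634)] 5.592520659911012 [np.float64(0.602), np.float64(0.755), np.float64(0.823)]
screws [[0.4771 0.2124]
 [0.5849 0.245 ]
 [0.6065 0.1746]
 [0.4989 0.1408]]
16.797134153732642 0.11258778689375316
17.46030995513606 0.11277208054410831
```

View pics/fit.png

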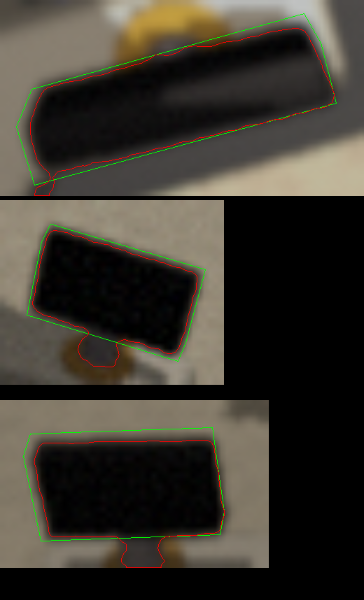

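carry_out(motion=[{"jaw": 1,"tx": 1.7,"ty": 0.3,"tz": 0,"wx": 0,"wy": 0,"wz": 0},{"jaw": 1,"tx": 0,"ty": 0,"tz": 1,"wx": 0,"wy": 0,"wz": -10.6},{"jaw": 1,"tx": 0,"ty": 0,"tz": 1,"wx": 0,"wy": 0,"wz": -10.6},{"jaw": 1,"tx": 0,"ty": 0,"tz": 1,"wx": 0,"wy": 0,"wz": -10.6},{"jaw": 1,"tx": 0,"ty": 0,"tz": 1,"wx": 0,"wy": 0,"wz": -10.6},{"jaw": 1,"tx": 0,"ty": 0,"tz": 1,"wx": 0,"wy": 0,"wz": -10.6},{"jaw": 1,"tx": 0,"ty": 0,"tz": 1,"wx": 0,"wy": 0,"wz": -10.6},{"jaw": 1,"tx": 0,"ty": 0,"tz": 1,"wx": 0,"wy": 0,"wz": -10.6},{"jaw": 1,"tx": 0,"ty": 0,"tz": 0,"wx": 0,"wy": 0,"wz": -10.6},{"jaw": 1,"tx": 0,"ty": 0,"tz": 0,"wx": 0,"wy": 0,"wz": -10.6},{"jaw": 1,"tx": 0,"ty": 0,"tz": 0,"wx": 0,"wy": 0,"wz": -10.6},{"jaw": 1,"tx": 0,"ty": 0,"tz": 0,"wx": 0,"wy": 0,"wz": 0},{"jaw": 1,"tx": 0,"ty": 0,"tz": 0,"wx": 0,"wy": 0,"wz": 0},{"jaw": 1,"tx": 0,"ty": 0,"tz": 0,"wx": 0,"wy": 0,"wz": 0}])

```text
clock: 2.98
tcp_pos: [0.5461, 0.1971, 0.3347]
orientation: [0.0, -0.138, 0.99, 0.0]
wrist_force: [0.1, 0.2, -0.1]
finger_gap: 0.0851
```

```bash
cat > look.py <<'E'
import sys
from workcell import get_state, eyes
from h import *
import pickle
n=sys.argv[1]
s=get_state();print(s["clock"],s["tcp_pos"].round(4),s["joint_pos"].round(3),s["wrist_force"].round(1),s["ft_torque"].round(2),s["finger_gap"])
M=eyes.calibration("wrist")
out=[]
for k in sys.argv[2:]:
    c=eyes.calibration(k);im=eyes.read_camera(k);cv2.imwrite(f"pics/{n}_{k}.png",im);pickle.dump(c,open(f"{n}_{k}.pkl","wb"))
    if k!="wrist":
        u,v=proj(c,[.546,.196,.1]).astype(int);im=cv2.resize(im[max(v-75,0):v+75,u-100:u+100],(512,384),interpolation=cv2.INTER_CUBIC)
    out.append(cv2.resize(im,(400,300)) if len(sys.argv)>3 else im)
cv2.imwrite(f"pics/{n}.png",np.vstack(out[:2]) if len(out)>1 else out[0])
E
python3 look.py a wrist side
```

```text
2.975 [0.5461 0.1971 0.3347] [ 0.208  0.352 -0.072  1.147 -0.    -0.069] [ 0.1  0.2 -0.1] [-0.04 -0.07 -0.01] 0.08512935315779586
```

View pics/a.png

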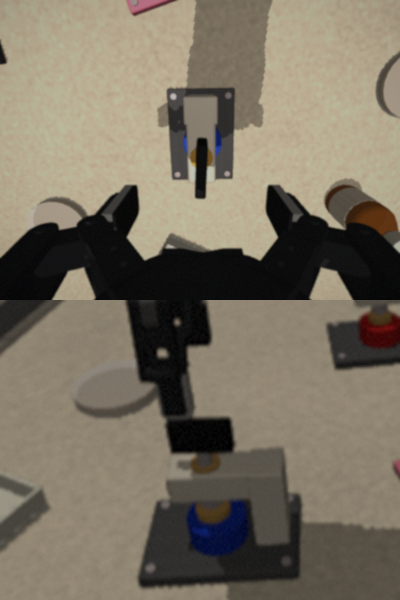

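```bash
python3 - <<'E'
import cv2
a=cv2.imread("pics/a_wrist.png")[100:270,200:320];cv2.imwrite("pics/ac.png",cv2.resize(a,None,fx=3.5,fy=3.5,interpolation=cv2.INTER_CUBIC))
import pickle
from h import *
c=pickle.load(open("a_wrist.pkl","rb"))
for z in(.104,.119,.134): print(proj(c,[.5461,.1971,z]))
E
```

```text
[258.37595739 206.77664396]
[258.3432349  213.66388693]
[258.30532007 221.64445693]
```

View pics/ac.png

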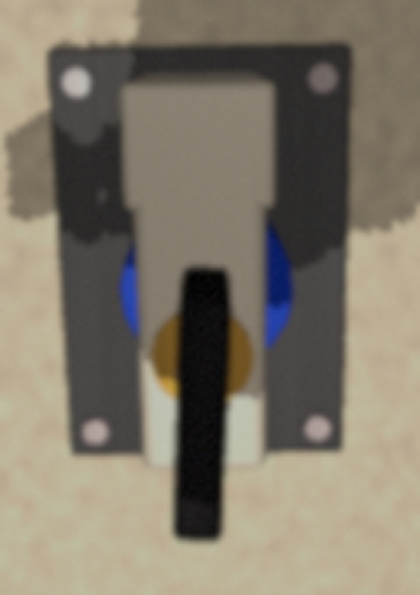

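carry_out(motion=[{"jaw": 1,"tx": 0,"ty": 0,"tz": 3,"wx": 0,"wy": 0,"wz": 2},{"jaw": 1,"tx": 0,"ty": 0,"tz": 2,"wx": 0,"wy": 0,"wz": 0},{"jaw": 1,"tx": 0,"ty": 0,"tz": 1.1,"wx": 0,"wy": 0,"wz": 0},{"jaw": 1,"tx": 0,"ty": 0,"tz": 0,"wx": 0,"wy": 0,"wz": 0},{"jaw": -1,"tx": 0,"ty": 0,"tz": 0,"wx": 0,"wy": 0,"wz": 0},{"jaw": -1,"tx": 0,"ty": 0,"tz": 0,"wx": 0,"wy": 0,"wz": 0},{"jaw": -1,"tx": 0,"ty": 0,"tz": 0,"wx": 0,"wy": 0,"wz": 0},{"jaw": -1,"tx": 0,"ty": 0,"tz": 0,"wx": 0,"wy": 0,"wz": 0},{"jaw": -1,"tx": 0,"ty": 0,"tz": 0,"wx": 0,"wy": 0,"wz": 0},{"jaw": -1,"tx": 0,"ty": 0,"tz": 0,"wx": 0,"wy": 0,"wz": 0}], force=60)

```text
clock: 4.32
tcp_pos: [0.5463, 0.1964, 0.2741]
orientation: [0.0, -0.121, 0.993, -0.001]
wrist_force: [-0.1, -5.2, 3.2]
finger_gap: 0.0095
```

```bash
python3 look.py b wrist side
```

```text
4.325 [0.5463 0.1964 0.2741] [ 0.207  0.393 -0.168  1.009 -0.002 -0.036] [-0.1 -5.2  3.2] [-1.06 -0.08 -0.03] 0.009461044942613954
```

View pics/b.png

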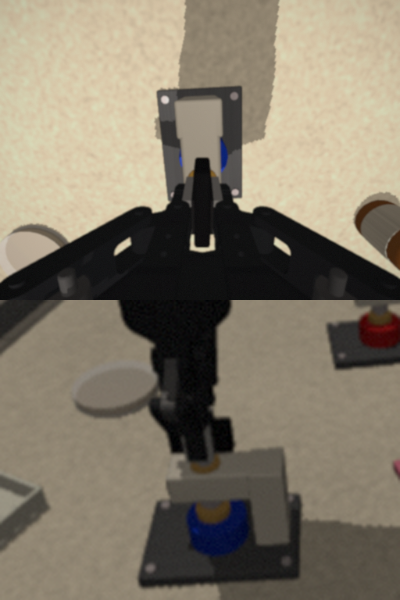

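The wrist view shows the pads closed on the bar, which is vertical at about (202,200). The gap of 9.5 mm and the 5 N side load fit a good grip. Next I turn it.

carry_out(motion=[{"jaw": -1,"tx": 0,"ty": 0,"tz": 0,"wx": 0,"wy": 0,"wz": 6},{"jaw": -1,"tx": 0,"ty": 0,"tz": 0,"wx": 0,"wy": 0,"wz": 6},{"jaw": -1,"tx": 0,"ty": 0,"tz": 0,"wx": 0,"wy": 0,"wz": 6},{"jaw": -1,"tx": 0,"ty": 0,"tz": 0,"wx": 0,"wy": 0,"wz": 6},{"jaw": -1,"tx": 0,"ty": 0,"tz": 0,"wx": 0,"wy": 0,"wz": 6},{"jaw": -1,"tx": 0,"ty": 0,"tz": 0,"wx": 0,"wy": 0,"wz": 6},{"jaw": -1,"tx": 0,"ty": 0,"tz": 0,"wx": 0,"wy": 0,"wz": 6},{"jaw": -1,"tx": 0,"ty": 0,"tz": 0,"wx": 0,"wy": 0,"wz": 6},{"jaw": -1,"tx": 0,"ty": 0,"tz": 0,"wx": 0,"wy": 0,"wz": 6},{"jaw": -1,"tx": 0,"ty": 0,"tz": 0,"wx": 0,"wy": 0,"wz": 6},{"jaw": -1,"tx": 0,"ty": 0,"tz": 0,"wx": 0,"wy": 0,"wz": 0},{"jaw": -1,"tx": 0,"ty": 0,"tz": 0,"wx": 0,"wy": 0,"wz": 0}])

```text
clock: 5.92
tcp_pos: [0.5462, 0.196, 0.2741]
orientation: [0.001, 0.391, 0.92, -0.001]
wrist_force: [0.3, -7.1, 3.5]
finger_gap: 0.0093
```

```bash
python3 look.py c wrist side; python3 look.py c2 scene
```

```text
5.925 [0.5462 0.196  0.2741] [ 0.207  0.393 -0.168  1.01  -0.003  1.011] [ 0.3 -7.1  3.5] [-1.39  0.02 -0.01] 0.009267969538471954
6.025 [0.5462 0.1961 0.2741] [ 0.207  0.393 -0.168  1.01  -0.003  1.011] [-0.3 -7.4  3.7] [-1.39  0.03 -0.1 ] 0.009091661187975357
```

View pics/c.png

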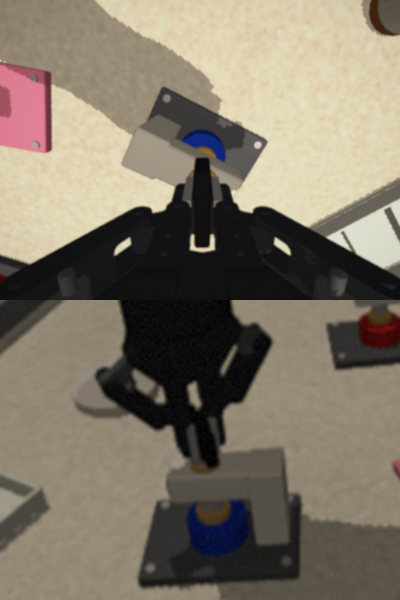

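View pics/c2.png

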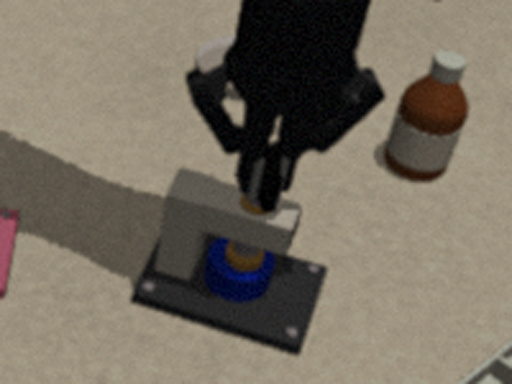

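Turned 60° with no slip: the bar is at about 63° to the arm (1.1 rad). No orange is visible at the nose yet, so I turn a little more.

carry_out(motion=[{"jaw": -1,"tx": 0,"ty": 0,"tz": 0,"wx": 0,"wy": 0,"wz": 4},{"jaw": -1,"tx": 0,"ty": 0,"tz": 0,"wx": 0,"wy": 0,"wz": 4},{"jaw": -1,"tx": 0,"ty": 0,"tz": 0,"wx": 0,"wy": 0,"wz": 0},{"jaw": -1,"tx": 0,"ty": 0,"tz": 0,"wx": 0,"wy": 0,"wz": 0}])

```text
clock: 6.58
tcp_pos: [0.5461, 0.196, 0.2741]
orientation: [0.001, 0.455, 0.891, -0.001]
wrist_force: [-1.1, -7.4, 4.1]
finger_gap: 0.0092
```

```bash
python3 look.py d side scene
```

```text
6.575 [0.5461 0.196  0.2741] [ 0.207  0.393 -0.168  1.01  -0.003  1.151] [-1.1 -7.4  4.1] [-1.38  0.04 -0.02] 0.009163313117316177
```

View pics/d.png

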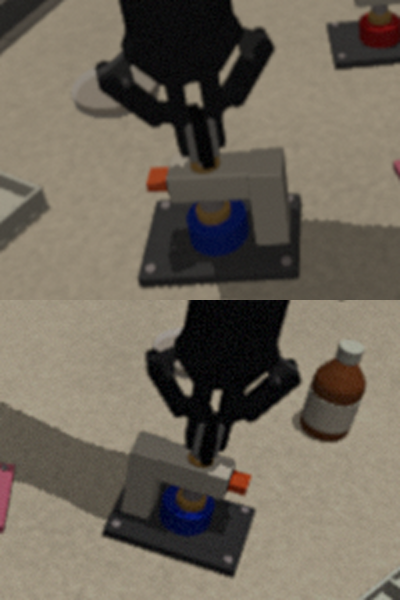

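The tab is out: it shows orange at the nose at (158,178) in the side crop and (240,482) in the scene crop. Now I release and retreat straight up.

carry_out(motion=[{"jaw": 0,"tx": 0,"ty": 0,"tz": 0,"wx": 0,"wy": 0,"wz": 0},{"jaw": 1,"tx": 0,"ty": 0,"tz": 0,"wx": 0,"wy": 0,"wz": 0},{"jaw": 1,"tx": 0,"ty": 0,"tz": 0,"wx": 0,"wy": 0,"wz": 0},{"jaw": 1,"tx": 0,"ty": 0,"tz": 0,"wx": 0,"wy": 0,"wz": 0},{"jaw": 1,"tx": 0,"ty": 0,"tz": 0,"wx": 0,"wy": 0,"wz": 0},{"jaw": 1,"tx": 0,"ty": 0,"tz": 0,"wx": 0,"wy": 0,"wz": 0},{"jaw": 1,"tx": 0,"ty": 0,"tz": -2,"wx": 0,"wy": 0,"wz": 0},{"jaw": 1,"tx": 0,"ty": 0,"tz": -4,"wx": 0,"wy": 0,"wz": 0},{"jaw": 1,"tx": 0,"ty": 0,"tz": -5,"wx": 0,"wy": 0,"wz": 0},{"jaw": 1,"tx": 0,"ty": 0,"tz": 0,"wx": 0,"wy": 0,"wz": 0},{"jaw": 1,"tx": 0,"ty": 0,"tz": 0,"wx": 0,"wy": 0,"wz": 0},{"jaw": 1,"tx": 0,"ty": 0,"tz": 0,"wx": 0,"wy": 0,"wz": 0}])

```text
clock: 8.18
tcp_pos: [0.5456, 0.1969, 0.3821]
orientation: [-0.001, 0.454, 0.891, -0.001]
wrist_force: [-1.1, 0.4, 0.2]
finger_gap: 0.0855
```

```bash
python3 look.py e side wrist; python3 look.py e2 scene
```

```text
8.175 [0.5456 0.1969 0.3821] [ 0.208  0.331  0.016  1.258 -0.     1.15 ] [-1.1  0.4  0.2] [-0.02 -0.02  0.  ] 0.08552692688799507
8.275 [0.5457 0.1969 0.3823] [0.208 0.331 0.017 1.259 0.    1.15 ] [-0.3 -0.6  0.3] [0.01 0.02 0.01] 0.08559396912285272
```

View pics/e.png

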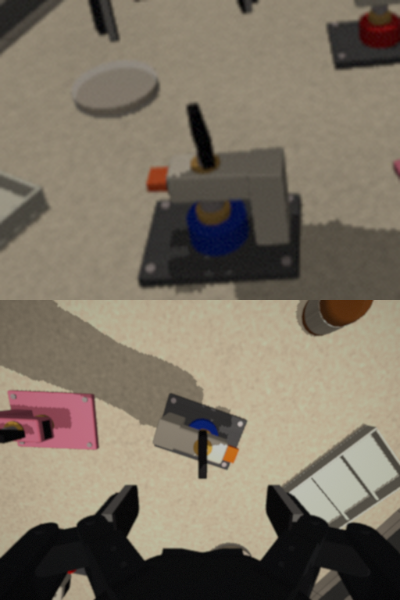

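View pics/e2_scene.png

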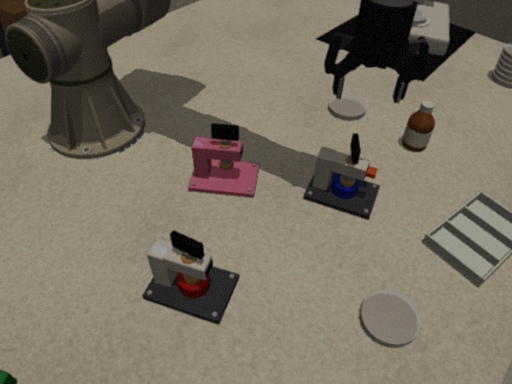

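The tab is still out and the bar stands at about 71° to the arm. The red press looks unchanged and the arm is clear, so I hand in.

```bash
python3 -c "
from workcell import env
print(env.hand_in())"
```

```text
the job is handed in; nothing more can be done
None
```

I turned the black bar knob on the blue-sample press clockwise until the orange tab sprang out, then stopped, let go and handed the job in at about 8.3 s.

- **Turning:** I gripped the knob at its centre at 60 N and turned it 68° in two steps. After the first 60° (about 1.1 rad) the tab was still hidden; the last 8° brought it out.
- **Screw angle:** it should be at about 1.24 rad, against the 1.75 rad limit. I worked this out from the tool's turn and the bar and arm directions seen in the pictures.
- **Last checks:** after release, all three cameras show the tab standing out and the bar about 71° to the arm, with no sign of springing back. I judged the tab by eye and did not measure how far it stands out.
- **Other press and clearance:** in the last scene picture the red press and its knob look unchanged. The gripper is open about 11 cm above where it gripped, and the wrist force is near zero.
- **Disagreements:** fitting the bar's direction gave 16° from the wrist camera, 14° from the scene camera and 6° from the side camera. I used the wrist value, and the grip confirmed it.

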